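# Open the treat tin with the comb and present the chew-ball dish to the hutch

### The arm

A 6-joint arm with a two-finger parallel gripper is mounted at the origin on the work surface. World frame = base frame: x ahead of the robot, y to its left, z up, the work surface at z = 0. Lengths are in mm, angles in degrees, forces in N, time in s.
With the tool pointing down it reaches from about 300 to 850 mm from the base axis. Payload 4.2 kg.
Tool frame: the origin (TCP) lies at the very end of the fingers, on their centre line; the grasp point (between the pads) lies 19 mm behind it; z points along the fingers, y is the line along which they close (so a half turn about z gives the same grasp; the last joint's range is limited). The gripper opens to 91 mm and grips with 3 to 60 N. Pads are 32 mm wide; open, the fingers measure 118 mm over their backs; the gripper's body (76 mm by 178 mm) begins 60 mm behind the grasp point.
Start: joints at [67.437, 18.312, 89.639, -0, 72.044, -1.146], TCP at [209.968, 535.31, 213.976] pointing down, gripper open.
Joint ranges: [-177.97, 177.97], [-48.28, 115.42], [12.27, 149.76], [-77.06, 257.06], [2.81, 150.46], [-146.56, 146.56]. Speed limits (degrees/s): [147.25, 147.25, 180, 180, 180, 180].

### API

Orientations are given as [roll, pitch, yaw] about the fixed x, y, z axes, in that order (R = Rz(yaw) Ry(pitch) Rx(roll)).
In Python, from workcell import env, eyes gives the robot as it stands.
- The arm moves only by the tool send_rows, never from a script. Its argument "targets" is text: rows parted by semicolons, each of 7 numbers parted by spaces: the shift along the tool's x, y, z in m, then the turn, a rotation vector about the tool's x, y, z in degrees, then the opening in per cent of the stroke, from 0 (shut) to 100 (fully open). A call has 1 to 12 rows; each row is the pose to reach, as a shift and turn from the pose commanded when the call began, along the tool's axes at that moment; what a row does not reach only later rows make up. A row lasts 1/12 s, in which the tool goes at most 41.7 mm and 7.16 degrees, less where a joint would pass 70% of its speed; a pose out of reach is approached as far as the arm can. A call with a gripper value outside its range is refused whole. The fingers move at their own pace and stop on an object; "grip_force" is the grip in N (left out, the last holds). Time passes only in rows, so rows that repeat a pose let the fingers close. It gives the time, the measured TCP pose, the force, the opening and the grip force at its end, in the units of the state.
- env.state(): the state, without advancing time (a new reading comes with each control period).
- eyes.grab_frame(name): name is "scene" or "top" or "wrist"; returns a dict with "image" (400x640x3 uint8, blue, green, red), "fovy" (degrees; the focal length in pixels is half the picture's height over the tangent of half this angle, whatever the lens; pixels are square), "cx", "cy" (the principal point, pixels), "D" ([k1, k2, p1, p2, k3] as OpenCV has them; the pictures are not rectified), "eye" and "attitude" of the camera in the world. Camera axes: x right, y up, looking along -z (the intrinsics and any distortion apply to the point x, -y, -z); pixel columns grow to the right and rows downward; lengths in mm; the calibration is good to about 2 mm. A picture is of the moment at which its call begins. There is no depth.
- env.job_done(): hands the job in; it is judged then, once.
The state is a dict: "time_s": time; "qpos": joint angles; "qvel": joint speeds; "effort": joint torques, N m; "ee_pos": TCP position; "ee_rot": TCP orientation; "force": force on the tool from outside, world axes, zero at the start; "torque": the same for the moment, N m; "gripper_width": finger opening in mm; "gripper_force": force on a finger pad.
Only numpy, scipy, OpenCV 4.12 (cv2) and the standard library are available. Lean on these libraries where they do the work, as an engineer would, in place of code of your own. Each camera call takes 0.05 s, during which the arm holds its last target. There are 200 camera calls.

### The job

Take the steel comb, put its thin blade under the projecting lip of the tin's lid and lever the lid up with it, keeping the fingers off the lid until it is well up; swing the lid open until it stands upright or further, and lay the comb back down flat on the bench. Then lift the dish out of the tin by its wooden grip and turn it level through about a quarter turn, the chew ball staying in its middle all the time, until the grip is on the side away from the hutch and the dish points squarely at the hutch's mesh door, in line with the board that runs to it. Finish still holding the dish level and still, clear above the tin, with the ball in its middle, and leave the bowl, the scoop and the bottle alone.

Things in the scene. Friction and masses are not known exactly. Their poses are not given: they have to be found in the camera images.
- tin: Square aluminium tin fixed to the bench, 170 x 170 mm, 92 mm tall, walls and floor 3 mm. Origin: centre of its underside. Its front is its -x side (roughly towards +y of the world, where the comb lies), its lid is hinged on its +x rim. A ledge 6 mm thick (72 to 78 mm above the bench) projects 13 mm from the front wall below the lid; between the ledge and the lid's lip is a slot 15 mm tall and 13 mm deep, open at the front.
- tin_hinge (a point): Middle of the lid's hinge line, on the tin's +x rim 92 mm above the bench; axes as tin, the hinge runs along y.
- lid (a joint): Lid angle in rad, 0 shut, grows as it opens upwards, stop at 1.9. The hinge is stiff: the lid stays where it is left, and about 1.5 N upwards at the lip moves it. The lid is a flat 5 mm sheet, 190 x 170 mm; shut, its underside is 93 mm above the bench and its front lip projects 20 mm beyond the tin's front wall.
- lid_lip (a point): Middle of the lower edge of the lid's front lip, 190 mm from the hinge line; axes of the lid.
- comb: Steel grooming comb lying flat on the bench, 190 mm long along its x. Origin: underside, at the joint of handle and blade. Black handle from x = -85 to 0 mm, 22 mm wide, 18 mm tall. Flat steel blade from x = 0 to 105 mm, 14 mm wide, 4 mm thick, flush with the underside; teeth 29 mm to the -y side of the axis between x = 8 and 70 mm; the last 35 mm of the blade is bare. 80 g, more or less.
- comb_grip (a point): Good place to grip the comb across y: the handle's axis, 20 mm behind the comb's origin, 9 mm above its underside; axes as the comb.
- comb_tip (a point): End of the comb's blade, 105 mm ahead of its origin, at half the blade's thickness (2 mm above the underside).
- dish: Round shallow steel dish standing on the floor of the tin, 130 mm across and 26 mm tall, dished towards its middle. Origin: centre of its underside. At its -x rim stands an upright beech grip, 28 mm along x (x = -64 to -36 mm), 12 mm thick along y, its top 78 mm above the underside. About 160 g, 20 or 30 g more or less. At the start the grip is roughly on the robot's side (-x of the world).
- dish_grip (a point): Point in the beech grip to take between the fingers, closing along the dish's y: 50 mm to -x of the dish's axis and 60 mm above its underside; axes as the dish.
- dish_floor (a point): Middle of the dish's inner floor, 6 mm above the underside.
- ball_center (a point): Centre of the loose woven willow chew ball, 41 mm in diameter, 20 g, lying in the middle of the dish; it rolls freely and the dish's slope (about 12 degrees near the middle) brings it back.
- hutch: Painted timber hutch beside the bench on the robot's left, with a plank feeding board (240 mm wide, 440 mm long, 18 mm thick, side strips 30 mm high) that lies on the bench and runs from its mesh door towards the tin. Origin: middle of the board's near edge, at bench height; the mesh door is 430 mm further along +x. +x points level along the board into the hutch, square to the door: at the end the dish's x axis is to point along it.
- feed_bowl: Speckled ceramic bowl, 132 mm across, 50 mm tall, bystander. Origin: centre of its underside.
- scoop: Green plastic scoop, 85 x 60 x 35 mm with a 100 mm handle to its -x, bystander. Origin: centre of the underside of its pan.
- water_bottle: White bottle, 64 mm across, 170 mm tall, bystander. Origin: centre of its underside.
Things that resemble listed ones, but are neither listed nor needed, are in the scene too. Of the things shaped like the comb, the steel one is meant.

How it is judged (in metres and radians):
On the way, in this order (a step that is already met when the one before it is completed fails the run):
1. the comb's blade lifts the lid (value of joint lid above 0.25 rad and contact force between comb and lid above 0.2 N), for 0.05 s.
2. the lid stands open (value of joint lid above 1.3 rad), for 0.2 s.
3. with the comb lying on the bench, the dish is lifted clear of the tin, the ball in it (height (world z) of dish above 0.105 m and distance between ball_center and dish_floor below 0.035 m and height (world z) of comb below 0.01 m and angle between comb's own z axis and vertical below 0.1 rad and contact force between the fingers and comb below 0.1 N and linear speed of comb below 0.03 m/s), for 0.2 s.
At the end, for the whole second after the job is handed in: Dish held by the fingers, underside over 105 mm above the bench, off the tin, still, level within 0.12 rad, x axis within 0.2 rad of the hutch's (grip away from hutch); ball within 18 mm of its middle; lid open past 1.3 rad; comb lying flat on the bench (height (world z) of dish above 0.105 m and contact force between the fingers and dish above 1 N and contact force between tin and dish below 0.1 N and angle between dish's own z axis and vertical below 0.12 rad and linear speed of each of dish, comb below 0.03 m/s and horizontal distance between ball_center and dish_floor below 0.018 m and z of ball_center in the frame of dish between 0.02 and 0.04 m and contact force between the fingers and chew_ball below 0.05 N and angle between the x axis of dish and the x axis of hutch, either way round below 0.2 rad and x of hutch in the frame of dish above 0.05 m and value of joint lid above 1.3 rad and height (world z) of comb below 0.01 m and angle between comb's own z axis and vertical below 0.1 rad and contact force between the arm and comb below 0.1 N); the arm keeps its last pose, push and grip.
It fails at once if the fingers touch the lid before it is well up (value of joint lid below 0.8 rad and contact force between the fingers and lid above 0.5 N).
It fails at once if the ball leaves the middle of the dish (horizontal distance between ball_center and dish_floor above 0.03 m).
It fails at once if the dish is tipped (angle between dish's own z axis and vertical above 0.3 rad).
It fails at once if a bystander is disturbed (distance of any of feed_bowl, scoop, water_bottle from where it was at the start of the episode above 0.02 m).
It also fails if it takes over 72 s, if anything falls off the work surface, if the arm or the gripper's body presses on something with over 40 N, if the wrist force passes 120 N, or if a joint passes its speed limit or range.

## Working session

There is one attempt and no reset: what is moved stays moved. The work goes in short steps, Python scripts to look and compute and a tool call to move; the robot and the scene stay as the last step left them, time stands still between calls to the robot, and variables do not carry over. Pictures are saved under pics/ and viewed, at most 10 in all, crops included, and the job is handed in when it is done.

Besides the shell and the picture viewer there is one more tool, called after "Call:" as name(argument=value, ...), one argument or row to a line, values as JSON. send_rows: Moves the arm, as the interface text tells. Its arguments: {"type":"object","properties":{"targets":{"type":"string"},"grip_force":{"type":"number"}},"required":["targets"]}

```bash
mkdir -p pics; ls; cat > h.py <<'E'
import numpy as np, cv2
from workcell import env, eyes
from scipy.spatial.transform import Rotation as R
def rot(a):
    a=np.array(a,float)
    return a if a.shape==(3,3) else R.from_euler('xyz',a,degrees=True).as_matrix()
def K(f):
    F=200/np.tan(np.radians(f['fovy'])/2); return np.array([[F,0,f['cx']],[0,F,f['cy']],[0,0,1]])
def ray(f,uv):
    p=cv2.undistortPoints(np.array(uv,float).reshape(-1,1,2),K(f),np.array(f['D'],float)).reshape(-1,2)
    d=np.c_[p[:,0],-p[:,1],-np.ones(len(p))]@rot(f['attitude']).T
    return np.array(f['eye'],float),d
def plane(f,uv,z):
    e,d=ray(f,uv); return e+d*((z-e[2])/d[:,2])[:,None]
def proj(f,P):
    q=(np.array(P,float).reshape(-1,3)-f['eye'])@rot(f['attitude'])
    q=q*[1,-1,-1]
    return cv2.projectPoints(q.reshape(-1,1,3),np.zeros(3),np.zeros(3),K(f),np.array(f['D'],float))[0].reshape(-1,2)
E
python3 - <<'E'
from h import *
import pickle
fs={n:eyes.grab_frame(n) for n in('scene','top','wrist')}
pickle.dump(fs,open('f0.pkl','wb'))
for n,f in fs.items():
    cv2.imwrite(f'pics/{n}0.png',f['image']); print(n,{k:v for k,v in f.items() if k!='image'})
print(env.state())
E
```

```text
pics
scene {'fovy': 49.17779998254671, 'cx': 314.27254110584244, 'cy': 198.03534893770845, 'D': array([-0.09306211,  0.        ,  0.        ,  0.        ,  0.        ]), 'eye': array([1026.92968796,  454.47162091, 1101.774374  ]), 'attitude': array([ 32.27882948,   0.2118643 , 128.77238398])}
top {'fovy': 51.60679217627745, 'cx': 324.35971247937994, 'cy': 198.98462405746224, 'D': array([0.02102517, 0.        , 0.        , 0.        , 0.        ]), 'eye': array([ 426.78800718,   72.25117922, 1157.2108537 ]), 'attitude': array([  6.27351551,  -1.12002518, -90.94555671])}
wrist {'fovy': 71.66913310452026, 'cx': 319.64009458737377, 'cy': 195.94612653066005, 'D': array([-0.0488808,  0.       ,  0.       ,  0.       ,  0.       ]), 'eye': array([132.77370368, 564.8328672 , 384.22547519]), 'attitude': array([-16.90627515,   0.11337416,  68.5564836 ])}
{'time_s': 0.15, 'qpos': array([ 6.74388817e+01,  1.83417018e+01,  8.96879125e+01, -2.92856438e-03,
        7.20444154e+01, -1.14565265e+00]), 'qvel': array([ 0.05520589, -0.08516544, -0.30088614,  0.10410334, -0.10520053,
        0.07166979]), 'effort': array([-5.62214245e-05, -4.12773943e+01, -2.32155526e+01,  7.27621140e-02,
        4.32588800e-02, -7.82031429e-05]), 'ee_pos': array([209.82060765, 534.95858512, 213.34523262]), 'ee_rot': array([-1.79925929e+02,  1.30405039e-03,  1.58585440e+02]), 'force': array([0.41039698, 0.12428012, 0.31927625]), 'torque': array([-0.02367814,  0.03321046, -0.01915263]), 'gripper_force': 0.0, 'gripper_width': 90.86969773004535}
```

View pics/scene0.png

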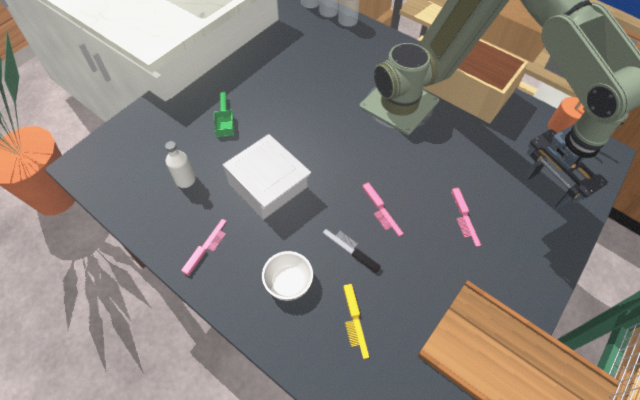

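View pics/top0.png

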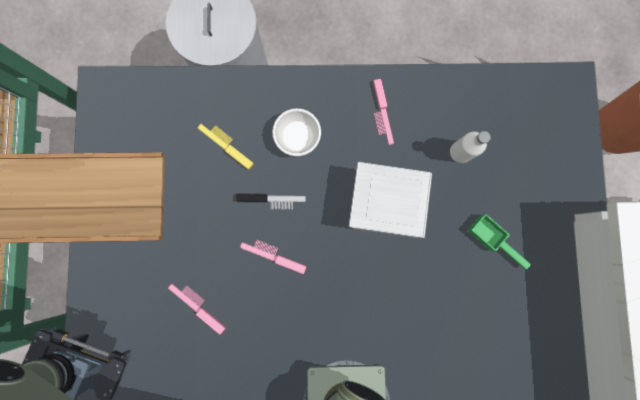

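The scene view shows the steel comb at (350,250) (blade tip ~(325,232)), the tin at (267,175) and the bowl at (288,277). In the top view, the comb handle is at (251,198) with the blade end at (305,198). The lid spans (350–432,163–237), and the board's near edge is at u≈162, v 153–240.

```bash
python3 - <<'E'
from h import *
import pickle
fs=pickle.load(open('f0.pkl','rb')); f=fs['top']; im=f['image']; hsv=cv2.cvtColor(im,cv2.COLOR_BGR2HSV)
def big(m,roi):
    z=np.zeros_like(m); a,b,c,d=roi; z[c:d,a:b]=m[c:d,a:b]
    c=max(cv2.findContours(z,cv2.RETR_EXTERNAL,cv2.CHAIN_APPROX_NONE)[0],key=cv2.contourArea); return c.reshape(-1,2).astype(float)
lid=big(((hsv[...,2]>150)*255).astype(np.uint8),(335,445,155,245))
P=plane(f,lid,96)[:,:2].astype(np.float32); r=cv2.minAreaRect(P); print('lid',r,cv2.boxPoints(r))
board=big(((hsv[...,0]<25)&(hsv[...,1]>60)&(hsv[...,2]>60)).astype(np.uint8)*255,(20,200,140,255))
e=np.array([board[np.abs(board[:,1]-v)<.6][:,0].max() for v in range(160,235)]); 
E=plane(f,np.c_[e,np.arange(160,235)],18); print('board edge',cv2.fitLine(E[:,:2].astype(np.float32),cv2.DIST_HUBER,0,.01,.01).ravel(),E[[0,-1]])
Bl=plane(f,[[100,153],[160,153],[100,240],[160,240]],30);print(Bl)
for v0,z in((board[:,1].min(),30),(board[:,1].max(),30)): pass
dk=big(((hsv[...,2]<28)).astype(np.uint8)*255,(225,275,185,212))
P=plane(f,dk,18)[:,:2].astype(np.float32); print('handle',cv2.minAreaRect(P),cv2.boxPoints(cv2.minAreaRect(P)))
bl=big(((hsv[...,2]>95)).astype(np.uint8)*255,(262,315,190,212))
P=plane(f,bl,4)[:,:2]; print('blade',P.min(0),P.max(0))
# upper blade edge
us=np.arange(270,304); t=[bl[bl[:,0]==u][:,1].min() for u in us]; T=plane(f,np.c_[us,t],4); print('blade top edge fit',np.polyfit(T[:,1],T[:,0],1),T[[0,-1]])
c=im[130:270,140:460]; cv2.imwrite('pics/c.png',cv2.resize(im[150:245,225:440],None,fx=3.6,fy=3.6,interpolation=cv2.INTER_CUBIC))
E
```

```text
lid ((540.5430297851562, -121.3946762084961), (196.73541259765625, 172.45924377441406), 80.87296295166016) [[ 439.80167  -204.83887 ]
 [ 610.07745  -232.19505 ]
 [ 641.2844    -37.950485]
 [ 471.0086    -10.594299]]
board edge [9.9999458e-01 3.2979292e-03 5.4475110e+02 4.9155481e+02] [[666.64343633 490.27678299  18.        ]
 [462.38875624 493.13769981  18.        ]]
[[685.36018671 658.37618902  30.        ]
 [683.76148174 497.16369962  30.        ]
 [448.88627007 648.53393485  30.        ]
 [446.01360704 490.90539176  30.        ]]Traceback (most recent call last):
  File "<stdin>", line 14, in <module>
  File "<stdin>", line 6, in big
ValueError: max() iterable argument is empty
```

```bash
python3 - <<'E'
from h import *
import pickle
fs=pickle.load(open('f0.pkl','rb')); f=fs['top']; im=f['image']
cv2.imwrite('pics/c.png',cv2.resize(im[150:245,225:440],None,fx=3.6,fy=3.6,interpolation=cv2.INTER_CUBIC))
g=cv2.cvtColor(im,cv2.COLOR_BGR2GRAY)
print(g[192:212:1,230:312:3])
print(g[195:206:5,340:362]); print(g[200,420:442])
E
```

```text
[[ 99  98  96  97  97  96  96  96  98  95  97  96  97  98  99  99  97  98
   98  97  97  96  97  97  97  97  96  96]
 [100  97  85  77  77  78  79  83  81  79  78  81  90  98  99  98  97  97
   98  96  96  96  96  97  95  96  96  96]
 [ 98  87  65  52  51  54  52  60  57  52  54  59  70 104 102 102 100 101
   99 100  99 100  97  97  96  97  98  95]
 [ 98  76  58  50  48  49  48  47  47  46  47  47  53 143 138 140 127 128
  128 127 126 127 112 112 111 101  97  95]
 [ 99  75  56  48  48  48  48  45  48  45  45  46  53 189 188 188 183 183
  183 184 184 184 178 177 177 136  95  96]
 [ 99  75  56  46  47  47  45  47  45  49  49  47  56 207 207 207 206 207
  208 208 209 209 209 208 208 158  95  96]
 [ 99  74  57  49  47  49  48  48  46  48  48  49  57 210 210 210 210 210
  211 211 211 212 212 211 212 159  96  95]
 [100  74  58  47  45  47  46  46  47  47  48  48  56 210 211 210 210 211
  210 210 210 211 210 210 211 159  96  95]
 [ 99  76  58  43  44  44  46  43  47  44  46  46  52 192 202 198 198 207
  200 200 201 199 198 206 205 156  96  96]
 [ 99  87  75  54  55  44  45  45  46  45  48  
[... 911 characters left out ...]
 98  98  98  99  97  97  97  98  99 127 122 115 118
  117 100 111 102  96  96  97  96  95  96]
 [ 98  99  99  98  97  98  98  99  97  96  96  98  97  97 101  99  97  99
   99  96  98  97  96  96  96  95  95  96]
 [ 98  98  97  97  97  98  99  98  96  96  96  97  96  97  97  96  96  97
   97  96  97  96  95  96  96  96  95  96]]
[[ 68  70  68  68  68  68  68  68  68  69  69  69  86 159 226 229 228 228
  228 228 228 228]
 [ 69  69  67  70  67  69  68  70  67  68  69  78 151 227 229 228 227 227
  226 226 226 226]
 [ 68  69  68  68  68  68  68  67  68  68  72 120 193 225 228 227 227 227
  228 228 228 227]]
[232 232 232 233 232 232 226 208 208 123  91  94  93  93  93  93  93  92
  93  92  92  92]
```

View pics/c.png

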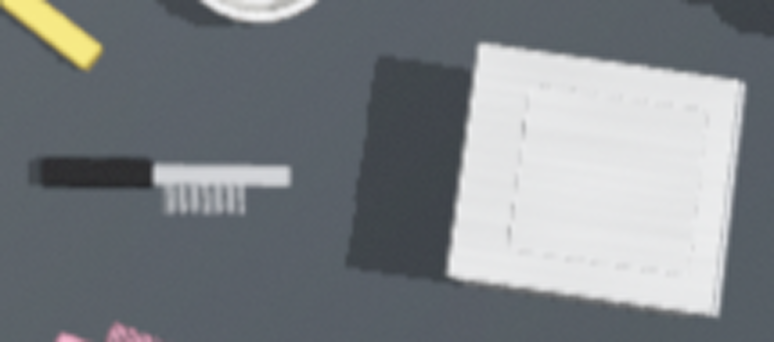

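The crop shows the comb lying with its x axis to the right (world -y): tip at about (305.5,198.5), handle start at about (237,197). The lid's front lip edge runs from about (358,162) to (349,226.5) in full-frame pixels.

```bash
python3 - <<'E'
from h import *
import pickle
fs=pickle.load(open('f0.pkl','rb')); f=fs['top']; g=cv2.cvtColor(f['image'],cv2.COLOR_BGR2GRAY).astype(float)
def cross(v,th,rising=True):
    i=np.where((v[:-1]<th)&(v[1:]>=th))[0] if rising else np.where((v[:-1]>th)&(v[1:]<=th))[0]
    i=i[0]; return i+(th-v[i])/(v[i+1]-v[i])
def line(p,z,lab):
    P=plane(f,p,z)[:,:2].astype(np.float32); L=cv2.fitLine(P,cv2.DIST_HUBER,0,.01,.01).ravel(); print(lab,L,np.degrees(np.arctan2(L[1],L[0]))); return L
vs=np.arange(170,222); lip=line(np.c_[[335+cross(g[v,335:380],150) for v in vs],vs],98,'lip')
us=np.arange(365,422); top=line(np.c_[us,[150+cross(g[150:185,u],160) for u in us]],98,'top')
bot=line(np.c_[us,[215+cross(g[215:248,u],160,False) for u in us]],98,'bot')
def X(a,b):
    s=np.linalg.solve(np.c_[a[:2],-b[:2]],b[2:]-a[2:]); return a[2:]+s[0]*a[:2]
A=X(lip,top);B=X(lip,bot);print('lip corners',A,B,'mid',(A+B)/2,np.linalg.norm(A-B))
# comb
us=np.arange(272,303); tb=line(np.c_[us,[190+cross(g[190:200,u],155) for u in us]],4,'blade far edge')
us2=np.arange(297,303); print('blade near',plane(f,np.c_[us2,[198+cross(g[198:206,u],155,False) for u in us2]],4).mean(0))
print('tip',plane(f,[[295+cross(g[v,295:312],155,False),v] for v in(197,198,199)],4).mean(0))
us=np.arange(240,264); 
hf=line(np.c_[us,[188+cross(g[188:198,u],73,False) for u in us]],18,'handle far')
hn=line(np.c_[us,[198+cross(g[198:206,u],73,True) for u in us]],18,'handle near')
print('handle front end',plane(f,[[262+cross(g[v,262:275],130),v] for v in(197,198)],10))
E
```

```text
lip [ 9.8731905e-01 -1.5874854e-01  5.5105353e+02 -2.3725794e+01] -9.134264
top [ 1.5903533e-01  9.8727292e-01  6.2735352e+02 -1.2103666e+02] 80.84909
bot [ 1.5962046e-01  9.8717844e-01  4.5501944e+02 -1.1086259e+02] 80.81513
lip corners [640.7068  -38.14092] [471.18533 -10.88399] mid [555.94604  -24.512455] 171.69876
blade far edge [2.5213387e-02 9.9968207e-01 5.6485638e+02 1.6780177e+02] 88.55522
blade near [547.76541617 117.33373472   4.        ]
tip [556.75222313 101.65015944   4.        ]
handle far [2.0995580e-02 9.9977958e-01 5.7069458e+02 2.5784106e+02] 88.79695
handle near [1.6234715e-02 9.9986821e-01 5.4641479e+02 2.4403868e+02] 89.06977
handle front end [[560.38868533 207.24263937  10.        ]
 [557.58923605 207.35904686  10.        ]]
```

```bash
cat >> h.py <<'E'
def rows(*targets):
    s=env.state(); p=np.array(s['ee_pos']); Rm=rot(s['ee_rot'])
    print('t',round(s['time_s'],2),'p',p.round(1),'r',np.round(s['ee_rot'],2),'F',np.round(s['force'],1),'w',round(s['gripper_width'],1))
    for pos,yaw in targets:
        d=(Rm.T@(np.array(pos)-p))/1000; w=R.from_matrix(Rm.T@rot([180,0,yaw])).as_rotvec(degrees=True)
        print(pos,yaw,'->',d.round(4),w.round(2))
E
python3 -c "
from h import *
rows(([558.4,226.6,60],88.7))"
```

```text
t 0.15 p [209.8 535.  213.3] r [-179.93    0.    158.59] F [0.4 0.1 0.3] w 90.9
[558.4, 226.6, 60] 88.7 -> [-0.4371 -0.1596  0.1536] [-6.000e-02  5.000e-02  6.989e+01]
```

Call:
send_rows(
  targets="-0.437 -0.16 0.1 0 0 69.9 60;-0.437 -0.16 0.1 0 0 69.9 60;-0.437 -0.16 0.1 0 0 69.9 60;-0.437 -0.16 0.1 0 0 69.9 60;-0.437 -0.16 0.1 0 0 69.9 60;-0.437 -0.16 0.1 0 0 69.9 60;-0.437 -0.16 0.1 0 0 69.9 60;-0.437 -0.16 0.1 0 0 69.9 60;-0.437 -0.16 0.1 0 0 69.9 60;-0.437 -0.16 0.1 0 0 69.9 60;-0.437 -0.16 0.1 0 0 69.9 60;-0.437 -0.16 0.1 0 0 69.9 60",
)

```text
time_s: 1.15
ee_pos: [561.2, 223.1, 112.4]
ee_rot: [180.0, 0.1, 88.5]
force: [-0.3, 0.8, -0.7]
gripper_width: 54.9
gripper_force: 0.0
```

Call:
send_rows(
  targets="0 0 0 0 0 0 60;0 0 0 0 0 0 60;0 0 0 0 0 0 60",
)

```text
time_s: 1.4
ee_pos: [557.6, 227.3, 113.8]
ee_rot: [-179.9, -0.0, 88.7]
force: [0.9, 0.4, 0.2]
gripper_width: 54.4
gripper_force: 0.0
```

```bash
python3 - <<'E'
from h import *
f=eyes.grab_frame('wrist'); cv2.imwrite('pics/w1.png',f['image'])
rows(([558.4,226.6,3],88.7))
print(proj(f,[[558.4,226.6,18],[556,101.6,4],[560,292,18]]))
E
```

```text
t 1.45 p [557.5 227.7 114.2] r [-1.7998e+02 -2.0000e-02  8.8740e+01] F [-0.7 -0.1  0.1] w 54.7
[558.4, 226.6, 3] 88.7 -> [-0.0011  0.001   0.1112] [-0.02 -0.02  0.04]
[[320.71145463 197.49328969]
 [320.99943915 293.74941441]
 [320.86915601 131.24181005]]
```

View pics/w1.png

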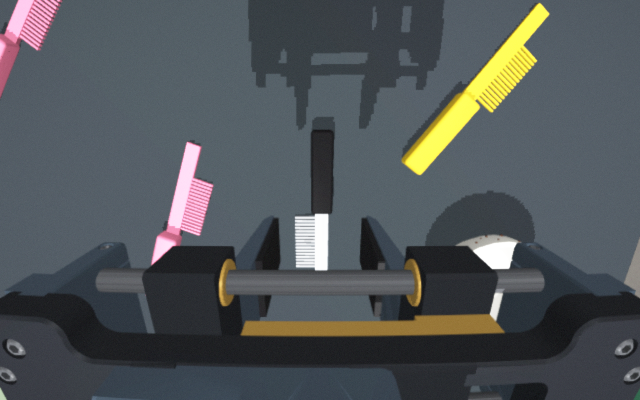

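The wrist view shows the steel comb centred between the fingers: handle u 312–333, handle end at v≈130 as predicted.

Call:
send_rows(
  targets="-0.001 0.001 0.04 0 0 0 60;-0.001 0.001 0.07 0 0 0 60;-0.001 0.001 0.095 0 0 0 60;-0.001 0.001 0.109 0 0 0 60;-0.001 0.001 0.109 0 0 0 60;-0.001 0.001 0.109 0 0 0 60;-0.001 0.001 0.109 0 0 0 0;-0.001 0.001 0.109 0 0 0 0;-0.001 0.001 0.109 0 0 0 0;-0.001 0.001 0.109 0 0 0 0;-0.001 0.001 0.109 0 0 0 0;-0.001 0.001 0.109 0 0 0 0",
  grip_force=45,
)

```text
time_s: 2.45
ee_pos: [559.6, 225.8, 5.6]
ee_rot: [180.0, -0.0, 88.7]
force: [-0.6, -0.5, 3.4]
gripper_width: 21.6
gripper_force: 45.0
```

```bash
python3 - <<'E'
from h import *
u=np.array([.159,.987]); lip=np.array([556,-24.5])
# grip point = tip+125 ; tip 40mm outside lip
rows(([558.4,226.6,130],88.7),([*(lip+u*(125+40)),130],80.85),([*(lip+u*(125+40)),87],80.85))
E
```

```text
t 2.45 p [559.6 225.8   5.6] r [ 1.7995e+02 -3.0000e-02  8.8670e+01] F [-0.6 -0.5  3.4] w 21.6
[558.4, 226.6, 130] 88.7 -> [ 0.0008 -0.0012 -0.1244] [ 0.05 -0.03 -0.03]
[np.float64(582.235), np.float64(138.355), 130] 80.85 -> [-0.0869  0.0247 -0.1245] [ 0.05 -0.03  7.82]
[np.float64(582.235), np.float64(138.355), 87] 80.85 -> [-0.0869  0.0247 -0.0815] [ 0.05 -0.03  7.82]
```

Call:
send_rows(
  targets="0 0 -0.03 0 0 0 0;0 0 -0.06 0 0 0 0;-0.01 0.003 -0.09 0 0 1 0;-0.03 0.008 -0.124 0 0 3 0;-0.06 0.017 -0.124 0 0 6 0;-0.087 0.025 -0.124 0 0 7.8 0;-0.087 0.025 -0.124 0 0 7.8 0;-0.087 0.025 -0.124 0 0 7.8 0",
)

```text
time_s: 3.12
ee_pos: [582.3, 136.9, 128.9]
ee_rot: [-180.0, -0.0, 80.7]
force: [-1.2, 0.2, -0.5]
gripper_width: 21.5
gripper_force: 45.0
```

```bash
python3 - <<'E'
from h import *
f=eyes.grab_frame('top'); cv2.imwrite('pics/t2.png',cv2.resize(f['image'][140:245,225:440],None,fx=3.6,fy=3.6,interpolation=cv2.INTER_CUBIC))
f=eyes.grab_frame('scene'); cv2.imwrite('pics/s2.png',cv2.resize(f['image'][110:300,200:440],None,fx=3.3,fy=3.1,interpolation=cv2.INTER_CUBIC))
u=np.array([.159,.987]); lip=np.array([556,-24.5])
rows(([*(lip+u*165),90],80.85))
h=125
tip=lip+u*40
print(proj(f,[[*tip,126],[*(tip+u*30),126],[*lip,98]]))
E
```

```text
t 3.22 p [581.9 138.5 128.5] r [-1.7994e+02 -1.0000e-02  8.0880e+01] F [ 0.2  0.1 -0.5] w 21.7
[np.float64(582.235), np.float64(138.355), 90] 80.85 -> [-0.0001  0.0004  0.0385] [-0.06 -0.01  0.03]
[[296.23516745 191.39527223]
 [303.66010739 198.44101509]
 [287.155131   187.95756952]]
```

View pics/s2.png

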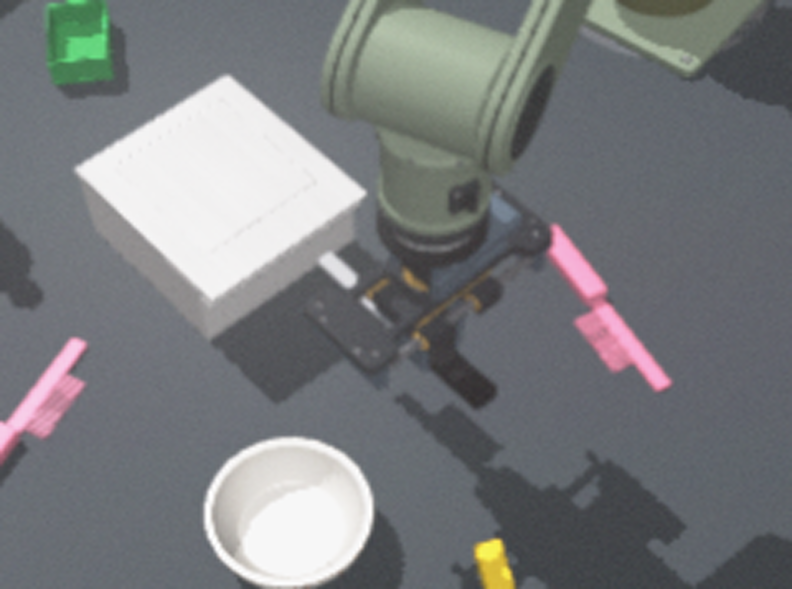

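The comb is held with its blade towards the tin lip, tip at crop (325,258), i.e. full-frame (298.5,193.2), against (296.2,191.4) predicted. I'll triangulate it with the top view.

View pics/t2.png

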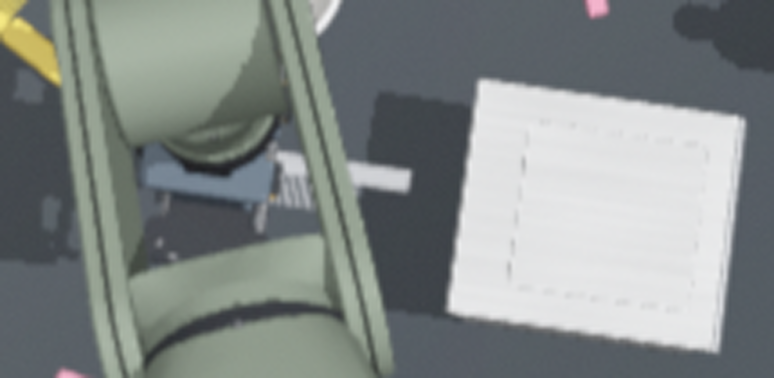

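The top view shows the blade tip centre at crop (411,180), i.e. full-frame (338.8,189.7).

```bash
python3 - <<'E'
from h import *
import pickle
fs=pickle.load(open('f0.pkl','rb')); t,s=fs['top'],fs['scene']
def tri(a,b):
    e1,d1=ray(t,[a]);e2,d2=ray(s,[b]);k=np.linalg.lstsq(np.c_[d1[0],-d2[0]],e2-e1,rcond=None)[0]
    p,q=e1+k[0]*d1[0],e2+k[1]*d2[0]; return ((p+q)/2).round(1),(p-q).round(1)
print(tri([338.8,189.7],[298.2,192.9]))
u=np.array([.159,.987]);lip=np.array([556,-24.5])
print('expected',lip+u*40,proj(t,[[*(lip+u*40),126]]), 'z-fixed',plane(t,[[338.8,189.7]],124),plane(s,[[298.2,192.9]],124))
E
```

```text
(array([561.6,  16.2, 119.9]), array([ 3.9, -6.1,  0.9]))
expected [562.36  14.98] [[338.21413437 189.88319339]] z-fixed [[563.06798464  13.38145297 124.        ]] [[561.80543483  21.25849484 124.        ]]
```

Call:
send_rows(
  targets="0 0 0.02 0 0 0 0;0 0 0.039 0 0 0 0;0 0 0.039 0 0 0 0;0 0 0.039 0 0 0 0;-0.015 0 0.039 0 0 0 0;-0.03 0 0.039 0 0 0 0;-0.038 0 0.039 0 0 0 0;-0.045 0 0.039 0 0 0 0;-0.051 0 0.039 0 0 0 0;-0.051 0 0.039 0 0 0 0;-0.051 0 0.039 0 0 0 0",
)

```text
time_s: 4.13
ee_pos: [574.4, 87.5, 90.2]
ee_rot: [180.0, -0.0, 80.8]
force: [1.2, 0.9, -0.9]
gripper_width: 21.5
gripper_force: 45.0
```

```bash
python3 - <<'E'
from h import *
f=eyes.grab_frame('top'); g=eyes.grab_frame('scene')
a=cv2.resize(f['image'][150:240,300:440],None,fx=4,fy=4,interpolation=cv2.INTER_CUBIC)
b=cv2.resize(g['image'][130:230,220:330],None,fx=3.6,fy=3.6,interpolation=cv2.INTER_CUBIC)
c=np.zeros((560,560,3),np.uint8); c[:]=0
cv2.imwrite('pics/s3.png',b)
rows()
E
```

```text
t 4.23 p [574.4  88.   90. ] r [ 1.7999e+02 -2.0000e-02  8.0880e+01] F [-0.5  0.1 -1.4] w 21.6
```

View pics/s3.png

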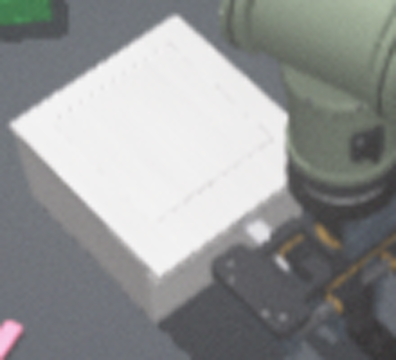

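The blade end has gone under the lip at crop (258,232) with no contact force. I'll push in 3 mm more and lift along the lid's arc.

Call:
send_rows(
  targets="-0.003 0 -0.002 0 0 0 0;-0.003 0 -0.013 0 0 0 0;-0.004 0 -0.022 0 0 0 0;-0.005 0 -0.030 0 0 0 0;-0.007 0 -0.039 0 0 0 0;-0.009 0 -0.048 0 0 0 0;-0.011 0 -0.056 0 0 0 0;-0.014 0 -0.064 0 0 0 0;-0.017 0 -0.073 0 0 0 0;-0.021 0 -0.081 0 0 0 0;-0.025 0 -0.088 0 0 0 0;-0.025 0 -0.088 0 0 0 0",
)

```text
time_s: 5.23
ee_pos: [571.1, 62.3, 179.9]
ee_rot: [179.8, -0.0, 80.9]
force: [0.1, 0.0, -1.5]
gripper_width: 21.5
gripper_force: 45.0
```

```bash
python3 - <<'E'
from h import *
g=eyes.grab_frame('scene')
cv2.imwrite('pics/s4.png',cv2.resize(g['image'][80:260,180:400],None,fx=3,fy=3,interpolation=cv2.INTER_CUBIC))
rows()
E
```

```text
t 5.28 p [570.9  62.4 179.1] r [1.7987e+02 1.0000e-02 8.0860e+01] F [ 0.4  0.  -1.8] w 21.5
```

View pics/s4.png

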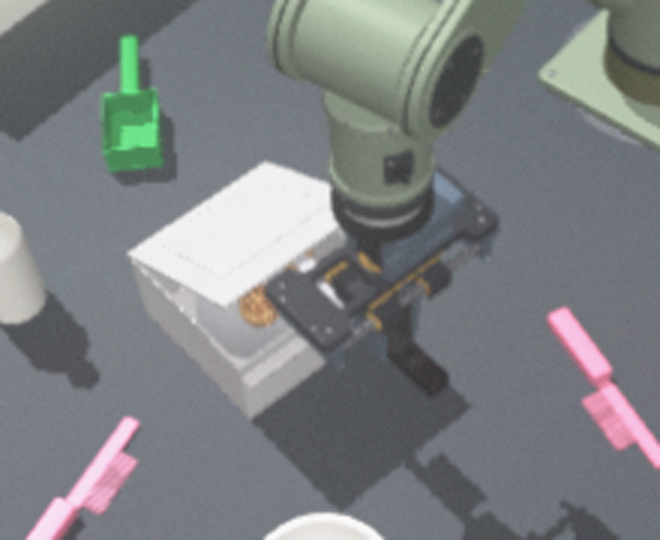

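The lid is up about 0.5 rad on the blade tip, with the ball visible inside. Next I carry the arc on to about 1.8 rad.

Call:
send_rows(
  targets="-0.005 0 -0.008 0 0 0 0;-0.014 0 -0.022 0 0 0 0;-0.026 0 -0.036 0 0 0 0;-0.038 0 -0.048 0 0 0 0;-0.052 0 -0.059 0 0 0 0;-0.067 0 -0.068 0 0 0 0;-0.083 0 -0.076 0 0 0 0;-0.099 0 -0.083 0 0 0 0;-0.116 0 -0.087 0 0 0 0;-0.133 0 -0.090 0 0 0 0;-0.151 0 -0.091 0 0 0 0;-0.168 0 -0.091 0 0 0 0",
)

```text
time_s: 6.28
ee_pos: [543.5, -104.1, 269.8]
ee_rot: [179.9, 0.0, 80.9]
force: [1.3, 1.2, -1.2]
gripper_width: 21.5
gripper_force: 45.0
```

Call:
send_rows(
  targets="-0.013 0 0.001 0 0 0 0;-0.023 0 0.003 0 0 0 0;-0.030 0 0.005 0 0 0 0;-0.030 0 0.005 0 0 0 0;-0.030 0 0.005 0 0 0 0",
)

```text
time_s: 6.7
ee_pos: [538.7, -132.4, 263.6]
ee_rot: [-180.0, -0.0, 80.9]
force: [0.1, 0.8, -1.0]
gripper_width: 21.2
gripper_force: 45.0
```

```bash
python3 - <<'E'
from h import *
g=eyes.grab_frame('scene')
cv2.imwrite('pics/s5.png',cv2.resize(g['image'][50:250,170:400],None,fx=3,fy=3,interpolation=cv2.INTER_CUBIC))
u=np.array([.159,.987]);hg=np.array([525.7,-212.1]);v=np.array([.987,-.159])
for th in(1.4,1.6,1.8): print(th,(proj(g,[[*(hg+u*190*np.cos(th)+s*85*v),92+190*np.sin(th)] for s in(-1,1)])-[170,50])*3)
rows(([558.5,226.6,240],88.7),([558.5,226.6,8],88.7))
E
```

```text
1.4 [[298.47817037 134.93509137]
 [139.71220186 233.88265307]]
1.6 [[271.63621526 110.52236434]
 [113.55310319 206.90786615]]
1.8 [[246.62473313  93.19389594]
 [ 90.19498796 186.96083011]]
t 6.75 p [ 538.9 -132.1  263.7] r [-1.7997e+02 -2.0000e-02  8.0890e+01] F [-0.4  0.  -0.9] w 21.4
[558.5, 226.6, 240] 88.7 -> [ 0.3572 -0.0374  0.0239] [-0.03 -0.02 -7.81]
[558.5, 226.6, 8] 88.7 -> [ 0.3572 -0.0373  0.2559] [-0.03 -0.02 -7.81]
```

View pics/s5.png

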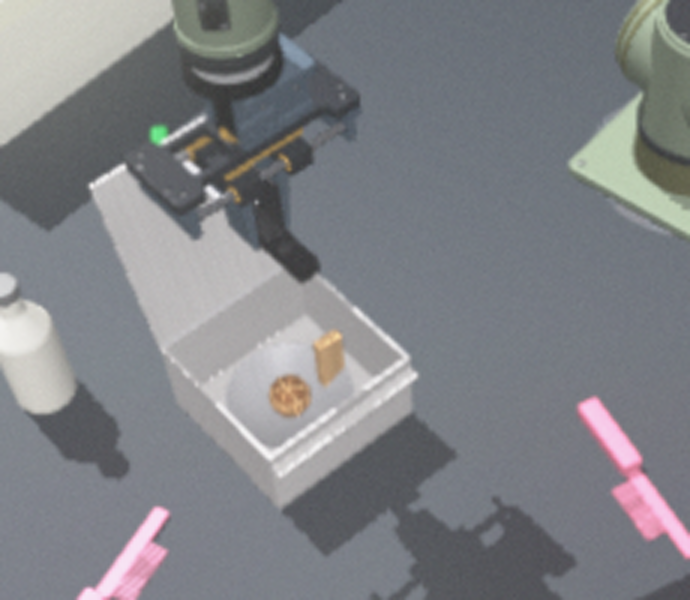

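The lid stands at about 1.8 rad, its corner at crop (92,185) matching the prediction. The dish grip is at crop (328,357) and the ball at (291,395). Next I return the comb to its place.

Call:
send_rows(
  targets="0.04 0 0 0 0 0 0;0.08 0 0 0 0 0 0;0.12 0 0 0 0 0 0;0.16 -0.01 0 0 0 -1 0;0.2 -0.017 0.01 0 0 -3 0;0.24 -0.024 0.03 0 0 -5 0;0.28 -0.03 0.06 0 0 -7 0;0.32 -0.034 0.09 0 0 -7.8 0;0.357 -0.037 0.12 0 0 -7.8 0;0.357 -0.037 0.16 0 0 -7.8 0;0.357 -0.037 0.2 0 0 -7.8 0;0.357 -0.037 0.22 0 0 -7.8 0",
)

```text
time_s: 7.75
ee_pos: [558.1, 228.5, 41.9]
ee_rot: [-180.0, -0.0, 88.9]
force: [0.7, -1.0, -1.1]
gripper_width: 21.8
gripper_force: 45.0
```

Call:
send_rows(
  targets="0 0 0 0 0 0 0;0 0 0 0 0 0 0;0 0 0 0 0 0 0",
)

```text
time_s: 8.0
ee_pos: [560.5, 226.8, 46.0]
ee_rot: [179.8, -0.1, 88.7]
force: [1.3, -0.2, -0.2]
gripper_width: 21.7
gripper_force: 45.0
```

```bash
python3 - <<'E'
from h import *
f=eyes.grab_frame('top'); np.save('t6.npy',f['image']); w=eyes.grab_frame('wrist')
rows(([558.5,226.6,8],88.7),([558.5,226.6,5.5],88.7))
cv2.imwrite('pics/t6.png',cv2.resize(f['image'][145:255,230:450],None,fx=3.6,fy=3.6,interpolation=cv2.INTER_CUBIC))
E
```

```text
t 8.1 p [561.1 226.7  47.1] r [ 1.7969e+02 -1.3000e-01  8.8670e+01] F [-1.2 -0.2 -0.6] w 21.4
[558.5, 226.6, 8] 88.7 -> [-0.0002 -0.0028  0.039 ] [ 0.31 -0.13 -0.03]
[558.5, 226.6, 5.5] 88.7 -> [-0.0002 -0.0028  0.0415] [ 0.31 -0.13 -0.03]
```

View pics/t6.png

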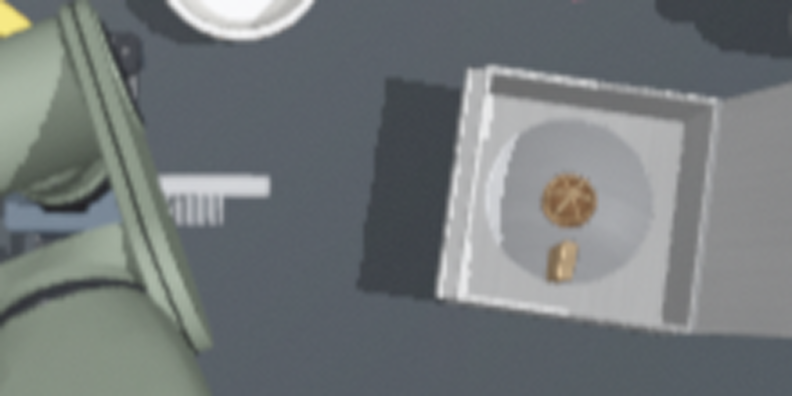

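The comb blade is at crop (160–270,186). In the open tin the dish centre and ball are at crop (569,200), and the grip runs from about (568,240) to (562,283).

Call:
send_rows(
  targets="0 0 0.015 0 0 0 0;0 0 0.025 0 0 0 0;0 0 0.032 0 0 0 0;0 0 0.0385 0 0 0 0;0 0 0.0385 0 0 0 0;0 0 0.0385 0 0 0 0;0 0 0.0385 0 0 0 15;0 0 0.0385 0 0 0 28;0 0 0.0385 0 0 0 35;0 0 0.0385 0 0 0 35;0 0 0.0385 0 0 0 35",
)

```text
time_s: 9.02
ee_pos: [559.0, 226.1, 5.6]
ee_rot: [180.0, -0.0, 88.7]
force: [-1.4, 0.4, 0.6]
gripper_width: 32.0
gripper_force: 0.0
```

```bash
python3 - <<'E'
from h import *
import pickle
f=pickle.load(open('f0.pkl','rb'))['top']; im=np.load('t6.npy'); rows()
hsv=cv2.cvtColor(im,cv2.COLOR_BGR2HSV)
c=im[208:228,378:396]; h=hsv[208:228,378:396]
print(h[...,2]); print(h[...,1])
E
```

```text
t 9.02 p [559.  226.1   5.6] r [ 1.7999e+02 -1.0000e-02  8.8680e+01] F [-1.4  0.4  0.6] w 32.0
[[154 154 155 155 156 155 153 149 148 145 140 144 142 147 161 164 167 167]
 [154 154 155 155 156 156 157 154 155 156 156 158 159 160 163 164 165 166]
 [154 154 156 155 156 156 157 157 157 156 158 157 160 161 162 162 163 163]
 [154 154 155 155 155 155 154 152 151 158 154 148 157 160 160 160 162 163]
 [153 154 155 154 154 151 144 144 160 174 172 163 158 157 159 158 160 161]
 [152 153 154 152 145 137 133 142 181 186 185 178 160 156 158 160 159 160]
 [153 153 154 150 138 128 127 150 200 187 183 178 153 154 158 158 158 158]
 [154 155 154 149 134 126 127 155 208 186 179 174 147 155 157 158 157 158]
 [154 155 154 148 132 126 128 153 197 181 176 169 143 154 158 158 158 158]
 [154 155 155 147 130 124 131 157 178 176 175 169 147 155 158 157 158 158]
 [154 155 154 146 128 125 139 176 178 177 175 165 154 158 157 156 158 158]
 [154 154 153 144 126 125 148 198 183 180 177 153 156 158 159 157 158 158]
 [155 155 152 141 126 124 154 210 186 183 179 151 156 158 157 158 159 158]
 [165 161 154 141 125 122 148 
[... 936 characters left out ...]
 7  8 10  8  8]
 [ 8  8  7  3 48 81 86 82 74 76 78 66 11  8  8 10  8  8]
 [10  8  8  2 55 82 84 81 77 77 79 65  3  8 10  8 10  8]
 [ 8  8  8  2 62 86 84 78 79 79 76 53  2  8  8  8  8  8]
 [ 7  8  8  7 67 82 83 73 77 77 72 37  5  8 10  8  8 10]
 [ 8  8  7 14 71 84 81 73 75 75 68 22  8  8  8  8 10  8]
 [ 6  6  7 14 71 86 83 74 76 75 63  8  8  8  8  8  8  8]
 [ 3  4  3 10 59 70 77 77 68 57 43  0  6  8  8  6  8  6]
 [ 3  1  3  3 17 16 31 26 12  7  6  6  6  6  5  6  4  3]
 [ 1  1  3  1  0  1  5  2  3  4  3  4  3  3  3  4  1  1]
 [ 1  1  3  3  1  3  1  1  3  3  3  3  1  3  3  1  3  1]
 [ 3  1  1  3  4  3  3  3  3  1  3  3  1  1  3  1  1  1]
 [ 3  3  3  3  3  1  3  3  3  3  1  1  1  3  3  1  3  1]]
```

```bash
python3 - <<'E'
from h import *
import pickle
f=pickle.load(open('f0.pkl','rb'))['top']; im=np.load('t6.npy')
hsv=cv2.cvtColor(im,cv2.COLOR_BGR2HSV).astype(int); S=hsv[...,1];V=hsv[...,2]
L=[];Rr=[]
for r in range(213,222):
    c=next(c for c in range(382,390) if V[r,c]<160<=V[r,c+1]); L.append([c+(160-V[r,c])/(V[r,c+1]-V[r,c]),r])
    c=next(c for c in range(386,394) if S[r,c]>40>=S[r,c+1]); Rr.append([c+(S[r,c]-40)/(S[r,c]-S[r,c+1]),r])
for l in(L,Rr):
    P=plane(f,l,81); a=np.polyfit(P[:,0],P[:,1],1); print('yaw',np.degrees(np.arctan(a[0])))
M=plane(f,(np.array(L)+np.array(Rr))/2,81); print('grip mid line',M.mean(0),M[[0,-1]])
ends=plane(f,[[389,211.6],[386,222.6]],81); print('ends',ends, ends.mean(0))
b=((S>60)&(V>60)); ys,xs=np.where(b[185:210,375:402]); print('ball',xs.mean()+375,ys.mean()+185,plane(f,[[xs.mean()+375,ys.mean()+185]],29))
# tin: hinge distance
hg=np.array([525.7,-212.1]);u=np.array([.159,.987])
for q in(M.mean(0)[:2],ends.mean(0)[:2]): print('dist to hinge',(q-hg)@u)
rows(([559,226,200],88.7))
E
```

```text
yaw -11.793673660115434
yaw -12.606495307318097
grip mid line [ 495.0839325  -113.67119849   81.        ] [[ 505.52042435 -115.71677012   81.        ]
 [ 484.66350951 -111.45510183   81.        ]]
ends [[ 509.13819794 -119.28947587   81.        ]
 [ 480.50522149 -110.47410288   81.        ]] [ 494.82170972 -114.88178937   81.        ]
ball 387.5 200.5 [[ 543.77360454 -125.44273064   29.        ]]
dist to hinge 92.28127235459584
dist to hinge 91.04472573338965
t 9.02 p [559.  226.1   5.6] r [ 1.7999e+02 -1.0000e-02  8.8680e+01] F [-1.4  0.4  0.6] w 32.0
[559, 226, 200] 88.7 -> [-1.000e-04  0.000e+00 -1.944e-01] [ 0.01 -0.01 -0.02]
```

Call:
send_rows(
  targets="0 0 -0.03 0 0 0 35;0 0 -0.06 0 0 0 35;0 0 -0.1 0 0 0 35;0 0 -0.14 0 0 0 35;0 0 -0.17 0 0 0 35;0 0 -0.17 0 0 0 35",
)

```text
time_s: 9.52
ee_pos: [562.7, 227.5, 183.2]
ee_rot: [179.2, -0.3, 88.7]
force: [0.9, 1.0, -0.1]
gripper_width: 31.7
gripper_force: 0.0
```

```bash
python3 - <<'E'
from h import *
rows(([495,-114,176],-12.3))
E
```

```text
t 9.52 p [562.7 227.5 183.2] r [179.23  -0.32  88.68] F [ 0.9  1.  -0.1] w 31.7
[495, -114, 176] -12.3 -> [-0.343  -0.0599  0.0045] [  0.27  -0.91 100.98]
```

Call:
send_rows(
  targets="-0.342 -0.057 0 0 0 101 35;-0.342 -0.057 0 0 0 101 35;-0.342 -0.057 0 0 0 101 35;-0.342 -0.057 0 0 0 101 35;-0.342 -0.057 0 0 0 101 35;-0.342 -0.057 0 0 0 101 35;-0.342 -0.057 0 0 0 101 35;-0.342 -0.057 0 0 0 101 35;-0.342 -0.057 0 0 0 101 35;-0.342 -0.057 0 0 0 101 35;-0.342 -0.057 0 0 0 101 35;-0.342 -0.057 0 0 0 101 35",
)

```text
time_s: 10.52
ee_pos: [493.6, -115.2, 175.0]
ee_rot: [-180.0, 0.0, 2.3]
force: [0.4, 0.1, -0.0]
gripper_width: 31.8
gripper_force: 0.0
```

Call:
send_rows(
  targets="0 0 0 0 0 14 35;0 0 0 0 0 14 35;0 0 0 0 0 14 35;0 0 0 0 0 14 35;0 0 0 0 0 14 35;0 0 0 0 0 14 35",
)

```text
time_s: 11.02
ee_pos: [494.1, -114.5, 175.3]
ee_rot: [-180.0, 0.0, -11.2]
force: [1.3, -0.5, -1.2]
gripper_width: 31.9
gripper_force: 0.0
```

```bash
python3 - <<'E'
from h import *
rows()
w=eyes.grab_frame('wrist'); t=eyes.grab_frame('top'); np.save('t7.npy',t['image'])
cv2.imwrite('pics/w7.png',w['image'])
rows(([495,-114,120],-12.3),([495,-114,46],-12.3))
print(proj(w,[[495,-114,81],[544.5,-125,29]]))
E
```

```text
t 11.02 p [ 494.1 -114.5  175.3] r [-1.7999e+02  1.0000e-02 -1.1160e+01] F [ 1.3 -0.5 -1.2] w 31.9
t 11.12 p [ 494.1 -114.5  175.4] r [-180.    -0.   -11.2] F [ 0.2 -0.1  0.7] w 32.2
[495, -114, 120] -12.3 -> [ 0.0008 -0.0007  0.0554] [-0.  -0.   1.1]
[495, -114, 46] -12.3 -> [ 0.0008 -0.0007  0.1294] [-0.  -0.   1.1]
[[318.38832115 196.98785901]
 [319.57975708 140.52365157]]
```

View pics/w7.png

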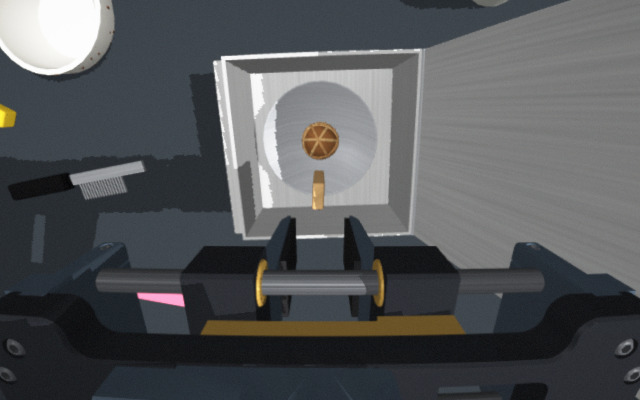

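The wrist view shows the ball at (320,141) and the grip's top centre at about (318,198), both matching predictions. The picture count is now used up (this was one over), so I rely on numbers from here.

Call:
send_rows(
  targets="0 0 0.02 0 0 0.6 35;0.0005 -0.0005 0.045 0 0 0.6 35;0.0005 -0.0005 0.07 0 0 0.6 35;0.0005 -0.0005 0.09 0 0 0.6 35;0.0005 -0.0005 0.105 0 0 0.6 35;0.0005 -0.0005 0.118 0 0 0.6 35;0.0005 -0.0005 0.127 0 0 0.6 35;0.0005 -0.0005 0.129 0 0 0.6 35;0.0005 -0.0005 0.129 0 0 0.6 35;0.0005 -0.0005 0.129 0 0 0.6 35",
)

```text
time_s: 11.95
ee_pos: [495.3, -114.3, 47.0]
ee_rot: [-180.0, -0.1, -11.8]
force: [0.0, -0.1, 0.3]
gripper_width: 31.5
gripper_force: 0.0
```

Call:
send_rows(
  targets="0 0 0 0 0 0 28;0 0 0 0 0 0 24;0 0 0 0 0 0 21;0 0 0 0 0 0 19;0 0 0 0 0 0 17;0 0 0 0 0 0 15;0 0 0 0 0 0 13;0 0 0 0 0 0 11;0 0 0 0 0 0 9;0 0 0 0 0 0 0;0 0 0 0 0 0 0;0 0 0 0 0 0 0",
  grip_force=45,
)

```text
time_s: 12.95
ee_pos: [494.8, -114.1, 46.5]
ee_rot: [-180.0, -0.0, -11.9]
force: [-0.9, 0.8, 2.7]
gripper_width: 12.0
gripper_force: 45.0
```

```bash
python3 - <<'E'
from h import *
rows()
t=eyes.grab_frame('top')['image']; s=eyes.grab_frame('scene')['image']
def hasball(im,f):
    h=cv2.cvtColor(im,cv2.COLOR_BGR2HSV); m=((h[...,0]<22)&(h[...,1]>60)&(h[...,2]>60)).astype(np.uint8)
    n,_,st,c=cv2.connectedComponentsWithStats(m); 
    for i in range(1,n):
        if st[i,4]>25: print(f,st[i],c[i].round(1))
hasball(t[150:245,330:445],'top'); hasball(s[130:230,210:330],'scene')
E
```

```text
t 12.95 p [ 494.8 -114.1   46.5] r [-1.7999e+02 -1.0000e-02 -1.1860e+01] F [-0.9  0.8  2.7] w 12.0
scene [ 50  45  13  14 141] [56.2 51.5]
```

Call:
send_rows(
  targets="0 0 -0.001 0 0 0 0;0 0 -0.003 0 0 0 0;0 0 -0.007 0 0 0 0;0 0 -0.012 0 0 0 0;0 0 -0.018 0 0 0 0;0 0 -0.025 0 0 0 0;0 0 -0.032 0 0 0 0;0 0 -0.039 0 0 0 0;0 0 -0.046 0 0 0 0;0 0 -0.053 0 0 0 0;0 0 -0.06 0 0 0 0;0 0 -0.067 0 0 0 0",
)

```text
time_s: 14.05
ee_pos: [494.7, -114.2, 114.2]
ee_rot: [-180.0, -0.0, -11.9]
force: [-0.5, 0.4, -0.9]
gripper_width: 12.0
gripper_force: 45.0
```

Call:
send_rows(
  targets="0 0 -0.007 0 0 0 0;0 0 -0.014 0 0 0 0;0 0 -0.021 0 0 0 0;0 0 -0.028 0 0 0 0;0 0 -0.035 0 0 0 0;0 0 -0.042 0 0 0 0;0 0 -0.049 0 0 0 0;0 0 -0.056 0 0 0 0;0 0 -0.062 0 0 0 0;0 0 -0.067 0 0 0 0;0 0 -0.070 0 0 0 0;0 0 -0.071 0 0 0 0",
)

```text
time_s: 15.05
ee_pos: [494.9, -114.3, 185.0]
ee_rot: [-180.0, -0.0, -11.9]
force: [0.5, -0.6, -1.5]
gripper_width: 11.6
gripper_force: 45.0
```

Call:
send_rows(
  targets="0 0 0 0 0 0 0;0 0 0 0 0 0 0;0 0 0 0 0 0 0;0 0 0 0 0 0 0",
)

```text
time_s: 15.38
ee_pos: [494.5, -114.1, 184.1]
ee_rot: [-180.0, 0.0, -11.9]
force: [0.7, 0.3, -1.1]
gripper_width: 12.1
gripper_force: 45.0
```

```bash
cat > chk.py <<'E'
from h import *
rows()
st=env.state(); p=np.array(st['ee_pos']); Rm=rot(st['ee_rot'])
for n in('top','scene','wrist'):
    f=eyes.grab_frame(n); h=cv2.cvtColor(f['image'],cv2.COLOR_BGR2HSV)
    c=p+Rm@[50,0,0]; c[2]=p[2]-44+29+3   # predicted ball centre: TCP 46.5 when dish underside 3
    q=proj(f,c)[0]
    m=((h[...,0]<22)&(h[...,1]>70)&(h[...,2]>50)).astype(np.uint8)
    k,_,s,cc=cv2.connectedComponentsWithStats(m)
    print(n,'pred ball',q.round(1),[(cc[i].round(1).tolist(),s[i].tolist()) for i in range(1,k) if s[i,4]>40 and np.hypot(*(cc[i]-q))<60])
E
python3 chk.py
```

```text
t 15.38 p [ 494.5 -114.1  184.1] r [-1.7999e+02  5.0000e-02 -1.1860e+01] F [ 0.7  0.3 -1.1] w 12.1
top pred ball [397.3 194.4] []
scene pred ball [260.7 150.7] [([261.4, 152.7], [255, 146, 14, 14, 161])]
wrist pred ball [318.7 163.5] [([319.7, 159.8], [289, 130, 62, 61, 2933])]
```

Call:
send_rows(
  targets="-0.0002 -0.001 0 0 0 0 0;-0.0007 -0.0035 0 0 0 0 0;-0.0016 -0.008 0 0 0 0 0;-0.0027 -0.013 0 0 0 0 0;-0.004 -0.019 0 0 0 0 0;-0.005 -0.025 0 0 0 0 0;-0.0063 -0.031 0 0 0 0 0;-0.0075 -0.036 0 0 0 0 0;-0.0087 -0.041 0 0 0 0 0;-0.0095 -0.0455 0 0 0 0 0;-0.01 -0.048 0 0 0 0 0;-0.0103 -0.049 0 0 0 0 0",
)

```text
time_s: 16.53
ee_pos: [494.7, -63.6, 184.4]
ee_rot: [-180.0, -0.0, -11.8]
force: [-0.6, -0.1, -2.1]
gripper_width: 11.7
gripper_force: 45.0
```

Call:
send_rows(
  targets="0 0.0018 0 0 0 -2.1 0;0.0001 0.0037 0 0 0 -4.2 0;0.0003 0.0056 0 0 0 -6.4 0;0.0005 0.0074 0 0 0 -8.5 0;0.0009 0.0092 0 0 0 -10.6 0;0.0012 0.011 0 0 0 -12.7 0;0.0017 0.0129 0 0 0 -14.9 0;0.0022 0.0146 0 0 0 -17 0;0.0028 0.0164 0 0 0 -19.1 0;0.0034 0.0181 0 0 0 -21.2 0;0.0041 0.0199 0 0 0 -23.4 0;0.0049 0.0215 0 0 0 -25.5 0",
)

```text
time_s: 17.53
ee_pos: [495.1, -86.5, 184.4]
ee_rot: [180.0, 0.0, 13.7]
force: [-0.5, -0.2, -2.2]
gripper_width: 11.8
gripper_force: 45.0
```

Call:
send_rows(
  targets="0 0.0018 0 0 0 -2.1 0;0.0001 0.0037 0 0 0 -4.2 0;0.0003 0.0056 0 0 0 -6.4 0;0.0005 0.0074 0 0 0 -8.5 0;0.0009 0.0092 0 0 0 -10.6 0;0.0012 0.011 0 0 0 -12.7 0;0.0017 0.0129 0 0 0 -14.9 0;0.0022 0.0146 0 0 0 -17 0;0.0028 0.0164 0 0 0 -19.1 0;0.0034 0.0181 0 0 0 -21.2 0;0.0041 0.0199 0 0 0 -23.4 0;0.0049 0.0215 0 0 0 -25.5 0",
)

```text
time_s: 18.53
ee_pos: [505.0, -106.3, 184.4]
ee_rot: [180.0, 0.0, 39.2]
force: [-0.8, 0.0, -1.6]
gripper_width: 11.8
gripper_force: 45.0
```

```bash
python3 chk.py
```

```text
t 18.53 p [ 505.  -106.3  184.4] r [1.7998e+02 1.0000e-02 3.9230e+01] F [-0.8  0.  -1.6] w 11.8
top pred ball [376.6 194.5] [([376.0, 194.5], [369, 188, 16, 15, 186])]
scene pred ball [274.4 159.8] [([272.8, 122.7], [260, 122, 29, 3, 66]), ([275.0, 155.3], [268, 132, 15, 38, 262])]
wrist pred ball [318.7 162.7] [([318.9, 159.4], [289, 129, 61, 61, 2901])]
```

Ball centred; continue.

Call:
send_rows(
  targets="0 0.0018 0 0 0 -2.1 0;0.0001 0.0037 0 0 0 -4.2 0;0.0003 0.0056 0 0 0 -6.4 0;0.0005 0.0074 0 0 0 -8.5 0;0.0009 0.0092 0 0 0 -10.6 0;0.0012 0.011 0 0 0 -12.7 0;0.0017 0.0129 0 0 0 -14.9 0;0.0022 0.0146 0 0 0 -17 0;0.0028 0.0164 0 0 0 -19.1 0;0.0034 0.0181 0 0 0 -21.2 0;0.0041 0.0199 0 0 0 -23.4 0;0.0049 0.0215 0 0 0 -25.5 0",
)

```text
time_s: 19.68
ee_pos: [522.3, -119.6, 184.4]
ee_rot: [180.0, 0.0, 64.7]
force: [0.0, 0.1, -1.2]
gripper_width: 12.1
gripper_force: 45.0
```

Call:
send_rows(
  targets="0 0.0018 0 0 0 -2.1 0;0.0001 0.0037 0 0 0 -4.2 0;0.0003 0.0056 0 0 0 -6.4 0;0.0005 0.0074 0 0 0 -8.5 0;0.0009 0.0092 0 0 0 -10.6 0;0.0012 0.011 0 0 0 -12.7 0;0.0017 0.0129 0 0 0 -14.9 0;0.0022 0.0146 0 0 0 -17 0;0.0028 0.0164 0 0 0 -19.1 0;0.0034 0.0181 0 0 0 -21.2 0;0.0041 0.0199 0 0 0 -23.4 0;0.0049 0.0215 0 0 0 -25.5 0",
)

```text
time_s: 20.68
ee_pos: [543.9, -124.3, 184.4]
ee_rot: [180.0, 0.0, 90.2]
force: [0.6, -0.1, -2.3]
gripper_width: 11.8
gripper_force: 45.0
```

Call:
send_rows(
  targets="0 0 0 0 0 0 0;0 0 0 0 0 0 0;0 0 0 0 0 0 0;0 0 0 0 0 0 0;0 0 0 0 0 0 0;0 0 0 0 0 0 0;0 0 0 0 0 0 0;0 0 0 0 0 0 0;0 0 0 0 0 0 0;0 0 0 0 0 0 0;0 0 0 0 0 0 0;0 0 0 0 0 0 0",
)

```text
time_s: 21.68
ee_pos: [543.8, -124.3, 184.4]
ee_rot: [180.0, -0.0, 90.1]
force: [0.9, 0.6, -1.5]
gripper_width: 11.6
gripper_force: 45.0
```

```bash
python3 chk.py; python3 - <<'E'
from h import *
# lid lip colour check & comb blade & dish rim height across wrist view
s=eyes.grab_frame('scene'); t=eyes.grab_frame('top')
u=np.array([.159,.987]);hg=np.array([525.7,-212.1])
g=cv2.cvtColor(s['image'],cv2.COLOR_BGR2GRAY)
for th in(1.4,1.6,1.75,1.8,1.85):
    a,b=[proj(s,[*(hg+u*k*np.cos(th)+[.987*45,-.159*45]),92+k*np.sin(th)])[0] for k in(184,200)]; print(th,g[int(a[1]),int(a[0])],g[int(b[1]),int(b[0])])
gt=cv2.cvtColor(t['image'],cv2.COLOR_BGR2GRAY)
print('blade row',gt[198,262:312:3],'handle',gt[198,234:264:4])
E
```

```text
t 21.68 p [ 543.8 -124.3  184.4] r [ 1.800e+02 -1.000e-02  9.014e+01] F [ 0.9  0.6 -1.5] w 11.6
top pred ball [376.5 194.5] [([376.1, 195.1], [368, 188, 17, 15, 201])]
scene pred ball [274.5 159.8] [([262.0, 128.5], [255, 116, 20, 25, 48]), ([263.9, 149.2], [262, 141, 5, 17, 49]), ([275.5, 162.1], [269, 155, 14, 15, 163])]
wrist pred ball [319.7 162.3] [([319.1, 159.4], [289, 129, 61, 62, 2917])]
1.4 180 178
1.6 182 180
1.75 184 123
1.8 188 95
1.85 226 90
blade row [ 36  39 163 168 169 195 168 168 169 170 170 170 170 170 162  71  71] handle [76 39 47 48 39 37 38 36]
```

```bash
python3 -c "
from h import *
print(env.job_done())"
```

```text
the job is handed in; nothing more can be done
None
```

I handed the job in at about 22 s, and no verdict came back: my last measurements had the lid open about 1.8 rad, the comb back in its place, and the dish held about 140 mm up with the ball centred and its x axis at 90° along the board, but I viewed 11 pictures, one over the limit of 10.

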